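# Put the changeover kit back into its own trays

## Robot

A 6-joint arm with a two-finger parallel gripper is mounted at the origin on the work surface. World frame = base frame: x ahead of the robot, y to its left, z up, the work surface at z = 0. Lengths are in m, angles in rad, forces in N, time in s.
With the tool pointing down it reaches from about 0.325 to 0.775 m from the base axis. Payload 9.3 kg.
Tool frame: the origin (TCP) lies on the centre line of the jaws, within the pads' length; the fingertips stand 11 mm ahead of it and the grasp point (between the pads) lies 8 mm behind it; z points along the fingers, y is the line along which they close (so a half turn about z gives the same grasp; the last joint's range is limited). The gripper opens to 85 mm and grips with 20 to 120 N. Pads are 22 mm wide; open, the fingers measure 114 mm over their backs; the gripper's body (76 mm by 85 mm) begins 54 mm behind the grasp point. The pads swing forward as they close: fully open they stand 13 mm farther back than shut.
Start: joints at [-1.462, 0.259, 0.021, 1.334, 0, 1.418], TCP at [0.142, -0.531, 0.242] pointing down, gripper open.
Joint ranges: [-3.04, 3.04], [-0.91, 1.82], [-1.04, 1.36], [-1.92, 1.95], [-1.52, 1.45], [-3.14, 3.14]. Speed limits (rad/s): [2.22, 2.22, 2.79, 3.14, 3.14, 3.14].

## Interface

Orientations are given as a unit quaternion [w, x, y, z].
In Python, from station import get_state, get_image, job_done gives the robot as it stands. The module is installed in compiled form; this text tells all that it offers.
- The arm moves only by the tool play_rows, never from a script. Its argument "plan" is a list of rows, each a list of 2 entries, a list of its own where there are three numbers: the shift along the world's x, y, z in mm, then the turn, a rotation vector about the world's x, y, z in rad. A call has 1 to 8 rows; each row shifts and turns the commanded pose from where the row before left it; what a row does not reach is not made up. A row lasts 1/12 s, in which the tool goes at most 41.7 mm and 7.16 degrees, less where a joint would pass 70% of its speed; a pose out of reach is approached as far as the arm can. A call is refused whole if a number of a shift passes 41.7 or a number of a turn 0.125, either way. A call with a gripper value outside its range is refused whole. "grip" is the closure, from 0 (fully open) to 1 (shut), set as the call begins (left out, the last holds). The fingers move at their own pace and stop on an object; the grip force is fixed at half the most. Time passes only in rows, so rows that do not move let the fingers close. It gives the time, the measured TCP pose, the force, the opening and the grip force at its end, in the units of the state.
- get_state(): the state, without advancing time (a new reading comes with each control period).
- get_image(name): name is "scene" or "top" or "wrist"; returns a dict with "img" (384x512x3 uint8, red, green, blue), "fx", "fy", "cx", "cy" (pixels), "rvec" (rotation vector, rad) and "tvec" (3), from world to camera coordinates, as OpenCV has them. Camera axes: x right, y down, z forward; pixel columns grow to the right and rows downward; lengths in m; the calibration is good to about 2 mm. A picture is of the moment at which its call begins. There is no depth.
- job_done(): hands the job in; it is judged then, once.
The state is a dict: "t": time; "q": joint angles; "qd": joint speeds; "joint_torque": joint torques, N m; "eef_pos": TCP position; "tcp_rot": TCP orientation; "force": force on the tool from outside, world axes, zero at the start; "torque": the same for the moment, N m; "width": finger opening in m; "grasp_force": force on a finger pad.
Only numpy, scipy, OpenCV 4.12 (cv2) and the standard library are available. Lean on these libraries where they do the work, as an engineer would, in place of code of your own. Each camera call takes 0.05 s, during which the arm holds its last target. There are 200 camera calls.

## Task

The last shift left the four changeover parts in one another's trays: get each one into its own, the orange jaw into the green tray, the steel puck into the yellow, the chrome pin into the red and the brass stop into the blue. Each must end lying flat in the middle of its tray as it lay before (same side up), the jaw, pin and stop lengthways along the tray. Park parts on the black mat while you swap, never on the bare plate, and do not shift the grey bit box.

Things in the scene. Friction and masses are not known exactly. Their poses are not given: they have to be found in the camera images.
- jaw: orange urethane vise jaw, a stepped block 76 (x) x 28 (y) x 30 (z) mm; the lower 18 mm is the full 28 mm wide, above that it is 18 mm wide (y from -4 to +14 mm). About 120 g. Origin at the centre of its underside, x along its length, z up. Belongs in the green tray.
- puck: dented steel locator puck, a disc 48 mm in diameter and 22 mm high, dark spot in the middle of its top. About 300 g. Origin at the centre of its underside, z up. Belongs in the yellow tray.
- pin: chrome T-handled ball lock pin lying flat, 76 mm long: shank 16 mm in diameter from x = -24 to +34 mm (then a thin 4 mm nose), two small brass balls near the tip; cross bar 16 mm thick, 50 mm long along y, at x = -38 to -22 mm. About 130 g. Origin midway along its length, at its underside (shank axis 8 mm up); x along the shank to the tip, z up. Belongs in the red tray.
- stop: brass stepped stop block, 64 (x) x 26 (y) mm; 30 mm high from x = -6 to +32 mm, 15 mm high from x = -32 to -6 mm. About 300 g. Origin at the centre of its underside, x along its length, z up. Belongs in the blue tray.
- tray_green: green plastic tray for the jaw, screwed to the table: 122 (its x) x 98 (its y) mm outside, 114 x 90 inside, floor 5 mm and rim 8.5 mm above the table. Origin at its centre at table height, x along its length, z up. At the start another part lies in it.
- tray_yellow: yellow plastic tray for the puck, screwed to the table: 122 (its x) x 98 (its y) mm outside, 114 x 90 inside, floor 5 mm and rim 8.5 mm above the table. Origin at its centre at table height, x along its length, z up. At the start another part lies in it.
- tray_red: red plastic tray for the pin, screwed to the table: 122 (its x) x 98 (its y) mm outside, 114 x 90 inside, floor 5 mm and rim 8.5 mm above the table. Origin at its centre at table height, x along its length, z up. At the start another part lies in it.
- tray_blue: blue plastic tray for the stop, screwed to the table: 122 (its x) x 98 (its y) mm outside, 114 x 90 inside, floor 5 mm and rim 8.5 mm above the table. Origin at its centre at table height, x along its length, z up. At the start another part lies in it.
- mat: black rubber parking mat, 120 (x) x 100 (y) x 5 mm, glued to the table, empty at the start. Origin at its centre at table height, x along its length, z up.
- bit_box: closed grey bit box with a black catch, 90 (x) x 60 (y) x 28.5 mm, standing loose among the trays (350 g); to be left where it is. Origin at the centre of its underside, z up.
There are look-alikes about, which are no part of the job. Of the things shaped like the stop, the brass one is meant. Of the things that look like the tray_green, the smaller one is meant.

How it is judged:
On the way:
1. one of the four parts has been parked on the black mat and let go (((horizontal distance between jaw and mat below 0.04 m and height (world z) of jaw below 0.01 m and linear speed of jaw below 0.02 m/s and contact force between the fingers and jaw below 0.05 N) or (horizontal distance between puck and mat below 0.04 m and height (world z) of puck below 0.01 m and linear speed of puck below 0.02 m/s and contact force between the fingers and puck below 0.05 N) or (horizontal distance between pin and mat below 0.04 m and height (world z) of pin below 0.01 m and linear speed of pin below 0.02 m/s and contact force between the fingers and pin below 0.05 N) or (horizontal distance between stop and mat below 0.04 m and height (world z) of stop below 0.01 m and linear speed of stop below 0.02 m/s and contact force between the fingers and stop below 0.05 N))), for 0.2 s.
At the end, for the whole second after the job is handed in: jaw in green, puck in yellow, pin in red, stop in blue tray: each within 15 mm of its tray's centre, underside under 9 mm above the table, upright within 0.12 rad; jaw, pin and stop along the tray within 0.3 rad (either way round); all at rest and released (horizontal distance between jaw and tray_green below 0.015 m and height (world z) of each of jaw, puck, pin, stop below 0.009 m and angle between each of jaw, puck, pin, stop's own z axis and vertical below 0.12 rad and linear speed of each of jaw, puck, pin, stop below 0.02 m/s and contact force between the fingers and jaw below 0.05 N and angle between the x axis of jaw and the x axis of tray_green, either way round below 0.3 rad and horizontal distance between puck and tray_yellow below 0.015 m and contact force between the fingers and puck below 0.05 N and horizontal distance between pin and tray_red below 0.015 m and contact force between the fingers and pin below 0.05 N and angle between the x axis of pin and the x axis of tray_red, either way round below 0.3 rad and horizontal distance between stop and tray_blue below 0.015 m and contact force between the fingers and stop below 0.05 N and angle between the x axis of stop and the x axis of tray_blue, either way round below 0.3 rad); the robot touches nothing.
It fails at once if a part is set on the bare table plate (its underside less than 2.5 mm above the plate) (height (world z) of any of jaw, puck, pin, stop below 0.0025 m).
It fails at once if the bit box is shifted by more than 10 mm (distance of bit_box from where it was at the start of the episode above 0.01 m).
It also fails if it takes over 149 s, if anything falls off the work surface, if the arm or the gripper's body presses on something with over 40 N, if the wrist force passes 120 N, or if a joint passes its speed limit or range.

## Working session

There is one attempt and no reset: what is moved stays moved. The work goes in short steps, Python scripts to look and compute and a tool call to move; the robot and the scene stay as the last step left them, time stands still between calls to the robot, and variables do not carry over. Pictures are saved under pics/ and viewed, at most 14 in all, crops included, and the job is handed in when it is done.

Besides the shell and the picture viewer there is one more tool, called after "Request:" in YAML: its name, and indented under it one key for each argument. play_rows: Moves the arm, as the interface text tells. Its arguments: {"type":"object","properties":{"plan":{"type":"array"},"grip":{"type":"number"}},"required":["plan"]}

```bash
mkdir -p pics
cat > h.py <<'E'
import numpy as np,cv2
from station import get_state,get_image
def snap(n,f):
    d=get_image(n); cv2.imwrite('pics/'+f,d['img'][:,:,::-1]); np.savez('pics/'+f+'.npz',**d); return d
def load(f): return dict(np.load('pics/'+f+'.npz'))
def ray(d,uv,z):
    R=cv2.Rodrigues(np.array(d['rvec'],float))[0]; t=np.array(d['tvec'],float).ravel()
    uv=np.atleast_2d(np.array(uv,float)); p=np.c_[(uv[:,0]-d['cx'])/d['fx'],(uv[:,1]-d['cy'])/d['fy'],np.ones(len(uv))]
    c=-R.T@t; v=p@R; return c+v*((z-c[2])/v[:,2])[:,None]
E
python3 - <<'E'
from h import *
a=snap('top','top0.png');b=snap('scene','scene0.png')
for d in(a,b):
    R=cv2.Rodrigues(np.array(d['rvec'],float))[0];print(-R.T@np.array(d['tvec']).ravel(),R[2],d['fx'])
s=get_state();print(s['eef_pos'],s['tcp_rot'],s['t'],s['width'])
E
```

```text
[ 0.40935499 -0.0622117   0.91909528] [ 0.08275029  0.00725109 -0.99654393] 349.346119794926
[ 1.10550754 -0.29929795  1.0380779 ] [-0.51064337  0.17403644 -0.84199446] 489.0082366692951
[ 0.14231253 -0.5310357   0.24173847] [-5.73165331e-04  9.91445667e-01  1.30518815e-01  8.45263130e-06] 0.1 0.08547777269158495
```

View pics/top0.png

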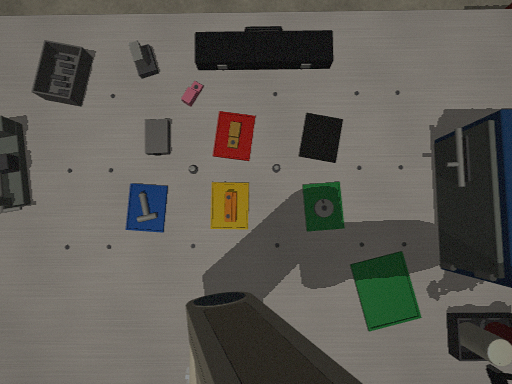

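View pics/scene0.png

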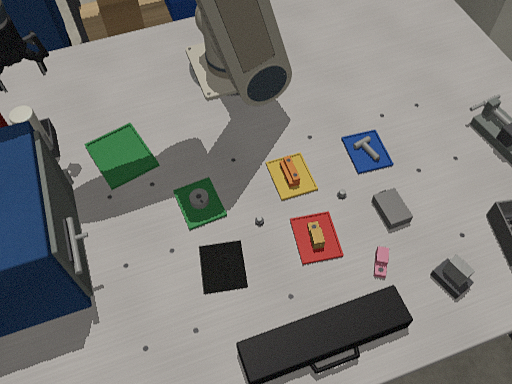

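Top view: puck in green (323,206), jaw in yellow (230,205), stop in red (234,136), pin in blue (147,208); mat at (321,137), box at (158,136). The other green tray, at (385,290), is the large decoy. Next I measure everything by colour.

```bash
cat > m.py <<'E'
from h import *
def mask(d,name):
    h=cv2.cvtColor(d['img'],cv2.COLOR_RGB2HSV); H,S,V=[h[:,:,i].astype(int) for i in range(3)]
    return {'red':((H<5)|(H>174))&(S>150),'yellow':(H>22)&(H<33)&(S>150),'green':(H>50)&(H<80)&(S>120),'blue':(H>100)&(H<125)&(S>140),
     'orange':(H>6)&(H<17)&(S>150),'mat':V<50}[name].astype(np.uint8)
def blobs(m,mn=300):
    c=cv2.findContours(m,cv2.RETR_EXTERNAL,cv2.CHAIN_APPROX_NONE)[0]
    return [k for k in c if cv2.contourArea(k)>mn]
def rect(d,c,z):
    p=ray(d,c[:,0],z)[:,:2]; (cx,cy),(w,h),a=cv2.minAreaRect((p*1000).astype(np.float32))
    if w<h: w,h,a=h,w,a+90
    return np.round([cx,cy,w,h,(a+90)%180-90],1)
E
python3 - <<'E'
from m import *
for f in('top0.png','scene0.png'):
    d=load(f);print(f)
    for n,z in(('red',.0085),('yellow',.0085),('green',.0085),('blue',.0085),('mat',.005)):
        for c in blobs(mask(d,n)):
            r=rect(d,c,z)
            if r[2]<220:print(n,r,c[:,0].mean(0).astype(int))
d=load('top0.png');i=d['img'][95:245,110:350,::-1];cv2.imwrite('pics/ct.png',cv2.resize(i,None,fx=3.3,fy=3.3,interpolation=cv2.INTER_CUBIC))
d=load('scene0.png');i=d['img'][110:300,160:430,::-1];cv2.imwrite('pics/cs.png',cv2.resize(i,None,fx=2.9,fy=2.9,interpolation=cv2.INTER_CUBIC))
E
```

```text
top0.png
red [634.7   1.4 122.9  95.9  -8. ] [233 135]
yellow [450.6  13.4 120.1  96.4  -0.6] [229 205]
green [ 228.8 -383.   171.7  136.5   13.9] [385 290]
green [ 445.6 -229.8  120.4   96.3    4.3] [323 206]
blue [446.1 230.4 120.9  97.4  -4.5] [146 207]
mat [ 114.  -618.3  163.4  117.6   89.7] [474 330]
mat [209.9  48.2 154.9  28.5 -81.7] [212 299]
mat [ 628.3 -228.7  119.7   97.2  -11. ] [320 137]
mat [781.8 436.7 177.4 112.  -44.7] [70 84]
mat [825.1 484.1 139.7  96.4 -11.6] [55 70]
scene0.png
red [ 6.365e+02  5.000e-01  1.226e+02  9.680e+01 -8.300e+00] [315 237]
green [ 446.9 -231.1  123.3   96.6    4.4] [199 203]
green [ 229.3 -383.6  176.4  135.4   13.8] [120 155]
blue [448.2 229.6 124.   98.2  -4.6] [366 151]
blue [-311.8  -67.7  112.4   96.4   -0.9] [180   7]
mat [ 629.8 -229.3  118.7   97.8  -11. ] [222 267]
mat [780.3 419.8 163.6  35.4 -11.5] [501 234]
mat [114.9  72.7 152.8  93.6 -57.1] [266  83]
```

View pics/cs.png

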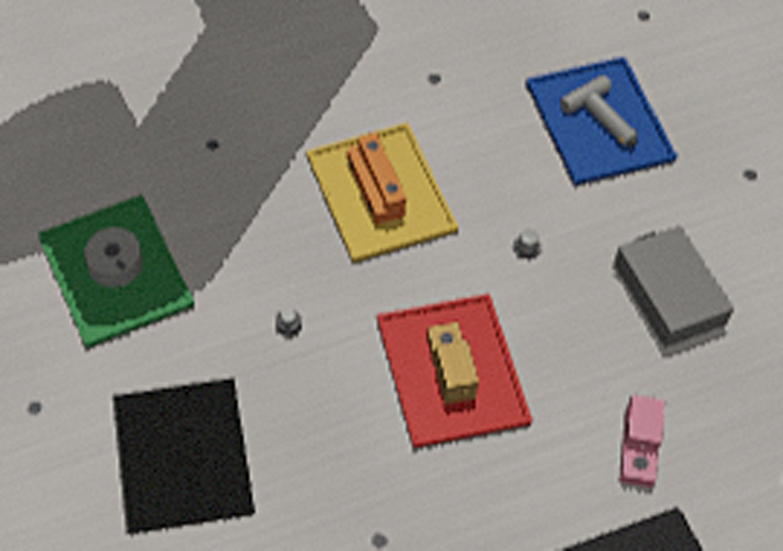

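View pics/ct.png

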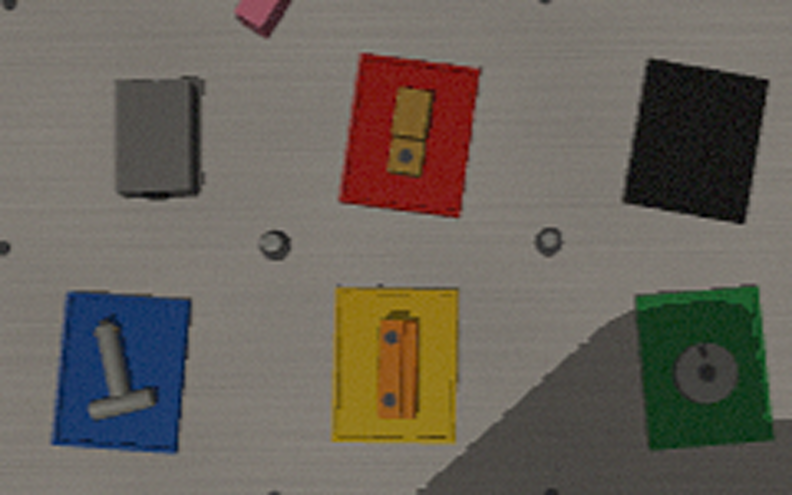

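The crops confirm the layout: jaw, stop and pin lie roughly along their trays, and the fixed knobs between trays are small. I'll go over the yellow tray first and use the wrist camera.

Request:
play_rows:
  plan:
    - [[19,34,-1],[0,0,-0.017]]
    - [[19,34,-1],[0,0,-0.017]]
    - [[19,34,-1],[0,0,-0.017]]
    - [[19,34,-1],[0,0,-0.017]]
    - [[19,34,-1],[0,0,-0.017]]
    - [[19,34,-1],[0,0,-0.017]]
    - [[19,34,-1],[0,0,-0.017]]
    - [[19,34,-1],[0,0,-0.017]]
  grip: 0.4

```text
t: 0.77
eef_pos: [0.2946, -0.2574, 0.2341]
tcp_rot: [-0.0, 0.998, 0.062, -0.0]
force: [1.4, -1.0, -0.8]
width: 0.0515
grasp_force: 0.0
```

Request:
play_rows:
  plan:
    - [[19,34,-1],[0,0,-0.017]]
    - [[19,34,-1],[0,0,-0.017]]
    - [[19,34,-1],[0,0,-0.017]]
    - [[19,34,-1],[0,0,-0.017]]
    - [[19,34,-1],[0,0,-0.017]]
    - [[19,34,-1],[0,0,-0.017]]
    - [[19,34,-1],[0,0,-0.017]]
    - [[19,34,-1],[0,0,-0.017]]

```text
t: 1.43
eef_pos: [0.4467, 0.0148, 0.2262]
tcp_rot: [0.0, 1.0, -0.005, 0.0]
force: [0.7, -1.6, 0.0]
width: 0.0513
grasp_force: 0.0
```

Run:
```python
from m import *
s=get_state();print(s['t'],np.round(s['eef_pos'],4),s['tcp_rot'],s['width'])
d=snap('wrist','w1.png');snap('top','top1.png')
print(ray(d,[[0,0],[511,0],[0,383],[511,383],[256,192]],0.02).round(3))
```

```text
1.4333 [0.4467 0.0148 0.2262] [ 5.41513138e-05  9.99985349e-01 -5.41283532e-03  2.30404730e-05] 0.051336113368503355
[[ 0.637  0.286  0.02 ]
 [ 0.63  -0.263  0.02 ]
 [ 0.104  0.428  0.02 ]
 [ 0.095 -0.394  0.02 ]
 [ 0.419  0.013  0.02 ]]
```

View pics/w1.png

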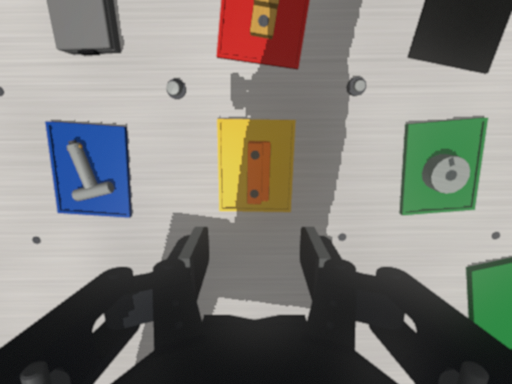

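Wrist view: jaw holes at (255,154) and (254,193), puck spot at (450,174), pin in blue at (90,172). All trays except red are fully in view. Next I measure the parts in both views.

Run:
```python
from m import *
def tr(d,lab):
    print(lab)
    for n in('red','yellow','green','blue'):
        for c in blobs(mask(d,n)):
            r=rect(d,c,.0085)
            if 90<r[2]<130:print(' tray',n,r)
    for c in blobs(mask(d,'orange'),60):print(' jaw@35',rect(d,c,.035),'@5',rect(d,c,.005)[:2])
    # non-blue within blue tray, non-green within green
    for n,z in(('blue',.013),('green',.027),('red',.02)):
        for c in blobs(mask(d,n)):
            r=rect(d,c,.0085)
            if not 80<r[2]<130: continue
            hull=np.zeros(d['img'].shape[:2],np.uint8);cv2.fillConvexPoly(hull,cv2.convexHull(c),1)
            hull=cv2.erode(hull,np.ones((7,7)))
            S=cv2.cvtColor(d['img'],cv2.COLOR_RGB2HSV)
            m=hull&(1-mask(d,n))
            if n!='red': m=hull&(S[:,:,1]<90)
            for k in blobs(m.astype(np.uint8),50):print(' part in',n,rect(d,k,z),'px',cv2.boundingRect(k), 'contour enclosing',np.round(cv2.minEnclosingCircle((ray(d,k[:,0],z)[:,:2]*1000).astype(np.float32)),1) if 0 else '')
    for w,z in (((255,154),.035),((254,193),.035),((450,174),.027)):
        if lab[0]=='w':print(' px',w,ray(d,w,z)[0,:2].round(4))
for f in('w1.png','top0.png','scene0.png'):tr(load(f),f)
```

```text
w1.png
 tray red [608.6   5.1  95.8  70.3  81.8]
 tray yellow [450.7  37.2 119.3  49.7  -2.7]
 tray green [ 447.4 -229.3  114.    94.8    4. ]
 tray blue [446.7 229.2 120.   98.5  -4.8]
 jaw@35 [447.   10.4  76.8  26.8  -2.1] @5 [440.6  10.1]
 part in blue [445.5 225.8  78.1  54.9  -5.2] px (67, 141, 47, 60) contour enclosing 
 part in green [ 442.2 -221.6   60.4   48.3   74.1] px (422, 153, 49, 41) contour enclosing 
 part in red [616.6   3.1  38.6  27.7 -10.5] px (249, 0, 31, 40) contour enclosing 
 px (255, 154) [0.47   0.0139]
 px (254, 193) [0.422  0.0156]
 px (450, 174) [ 0.4413 -0.2273]
top0.png
 tray red [634.7   1.4 122.9  95.9  -8. ]
 tray yellow [450.6  13.4 120.1  96.4  -0.6]
 tray green [ 445.6 -229.8  120.4   96.3    4.3]
 tray blue [446.1 230.4 120.9  97.4  -4.5]
 jaw@35 [ 4.454e+02  8.700e+00  7.350e+01  2.790e+01 -2.000e-01] @5 [446.7  11.1]
 part in blue [448.4 228.3  75.4  49.4  -0.5] px (137, 192, 20, 30) contour enclosing 
 part in green [ 439.7 -227.8   48.4   46.    88.7] px (314, 199, 20, 19) contour enclosing 
 part in red [634.3   1.3  71.2  30.1  -8.3] px (227, 121, 14, 28) contour enclosing 
scene0.png
 tray red [ 6.365e+02  5.000e-01  1.226e+02  9.680e+01 -8.300e+00]
 tray green [ 446.9 -231.1  123.3   96.6    4.4]
 tray blue [448.2 229.6 124.   98.2  -4.6]
 tray blue [-311.8  -67.7  112.4   96.4   -0.9]
 jaw@35 [454.1   5.9  92.8  34.2  -3.1] @5 [434.7  15. ]
 part in blue [447.4 235.3  75.6  55.1  13.7] px (353, 136, 27, 24) contour enclosing 
 part in green [ 445.7 -230.5   59.1   46.8  -16.9] px (189, 188, 20, 21) contour enclosing 
 part in red [ 6.361e+02  6.000e-01  7.190e+01  3.260e+01 -9.900e+00] px (307, 221, 18, 29) contour enclosing
```

Jaw centre is (446.5, 10), yaw -2°. Descend to TCP z ≈ 18 mm and grip.

Request:
play_rows:
  plan:
    - [[0,-5,-38],[0,0,-0.024]]
    - [[0,0,-40],[0,0,0]]
    - [[0,0,-40],[0,0,0]]
    - [[0,0,-35],[0,0,0]]
    - [[0,0,-25],[0,0,0]]
    - [[0,0,-18],[0,0,0]]
    - [[0,0,-12],[0,0,0]]
    - [[0,0,0],[0,0,0]]

```text
t: 2.2
eef_pos: [0.4445, 0.0075, 0.016]
tcp_rot: [-0.0, 1.0, -0.017, -0.002]
force: [-0.2, 0.3, -0.2]
width: 0.0513
grasp_force: 0.0
```

Request:
play_rows:
  plan:
    - [[0,0,0],[0,0,0]]
    - [[0,0,0],[0,0,0]]
    - [[0,0,0],[0,0,0]]
    - [[0,0,0],[0,0,0]]
    - [[0,0,0],[0,0,0]]
    - [[0,0,0],[0,0,0]]
  grip: 1

```text
t: 2.7
eef_pos: [0.4469, 0.0075, 0.0193]
tcp_rot: [0.0, 1.0, -0.017, 0.001]
force: [-1.1, -0.0, 8.1]
width: 0.0269
grasp_force: 60.4
```

Request:
play_rows:
  plan:
    - [[0,0,15],[0,0,0]]
    - [[0,0,30],[0,0,0]]
    - [[0,0,40],[0,0,0]]
    - [[0,0,40],[0,0,0]]
    - [[26,-30,0],[0,0,-0.025]]
    - [[26,-30,0],[0,0,-0.025]]
    - [[26,-30,0],[0,0,-0.025]]
    - [[26,-30,0],[0,0,-0.025]]

```text
t: 3.37
eef_pos: [0.5514, -0.1136, 0.1443]
tcp_rot: [0.0, 0.998, -0.067, 0.001]
force: [0.4, 0.0, -0.6]
width: 0.0268
grasp_force: 59.3
```

Request:
play_rows:
  plan:
    - [[26,-30,0],[0,0,-0.025]]
    - [[26,-30,0],[0,0,-0.025]]
    - [[26,-30,0],[0,0,0]]
    - [[0,-28,0],[0,0,0]]
    - [[0,0,0],[0,0,0]]
    - [[0,0,0],[0,0,0]]

```text
t: 3.87
eef_pos: [0.6281, -0.2317, 0.1426]
tcp_rot: [-0.0, 0.996, -0.093, -0.0]
force: [-0.3, 0.7, -1.3]
width: 0.0268
grasp_force: 59.3
```

Request:
play_rows:
  plan:
    - [[0,0,-40],[0,0,0]]
    - [[0,0,-35],[0,0,0]]
    - [[0,0,-24],[0,0,0]]
    - [[0,0,-12],[0,0,0]]
    - [[0,0,-8],[0,0,0]]
    - [[0,0,-3],[0,0,0]]
    - [[0,0,0],[0,0,0]]

```text
t: 4.45
eef_pos: [0.6284, -0.2296, 0.0216]
tcp_rot: [-0.0, 0.996, -0.092, 0.0]
force: [-0.3, -0.5, -0.5]
width: 0.0269
grasp_force: 59.3
```

Request:
play_rows:
  plan:
    - [[0,0,0],[0,0,0]]
    - [[0,0,0],[0,0,0]]
    - [[0,0,0],[0,0,0]]
    - [[0,0,0],[0,0,0]]
  grip: 0.4

```text
t: 4.78
eef_pos: [0.6287, -0.2305, 0.0222]
tcp_rot: [0.0, 0.996, -0.092, 0.001]
force: [0.9, 0.3, -0.1]
width: 0.0515
grasp_force: 0.0
```

Request:
play_rows:
  plan:
    - [[0,0,20],[0,0,0]]
    - [[0,0,40],[0,0,0]]
    - [[0,0,40],[0,0,0]]
    - [[0,0,40],[0,0,0]]
    - [[-30,0,40],[0,0,0.025]]
    - [[-40,0,5],[0,0,0.05]]
    - [[-40,0,0],[0,0,0.05]]
    - [[0,0,0],[0,0,0.05]]
  grip: 0.2

```text
t: 5.45
eef_pos: [0.5173, -0.2289, 0.2006]
tcp_rot: [-0.0, 1.0, -0.004, -0.001]
force: [1.4, 0.2, -0.1]
width: 0.068
grasp_force: 0.0
```

Run:
```python
from m import *
s=get_state();print(s['t'],np.round(s['eef_pos'],4),s['tcp_rot'],s['width'])
d=snap('wrist','w2.png')
for c in blobs(mask(d,'orange'),60):print(' jaw@35',rect(d,c,.035),'@5',rect(d,c,.005)[:2])
for n in('red','yellow','green','blue'):
  for c in blobs(mask(d,n)):
    r=rect(d,c,.0085);print(n,r)
```

```text
5.45 [ 0.5173 -0.2289  0.2006] [-2.87627856e-04  9.99991435e-01 -3.92733824e-03 -1.27381727e-03] 0.06802866305142183
 jaw@35 [ 626.9 -229.1   77.2   29.8  -10.7] @5 [ 631.  -229.1]
red [634.8  -1.4 120.2 100.5  -8.3]
yellow [450.9  10.9 119.3  98.9  -1.6]
green [ 233.9 -424.1  114.7   55.9   12.3]
green [ 446.5 -231.   118.8   94.1    4.4]
```

View pics/w2.png

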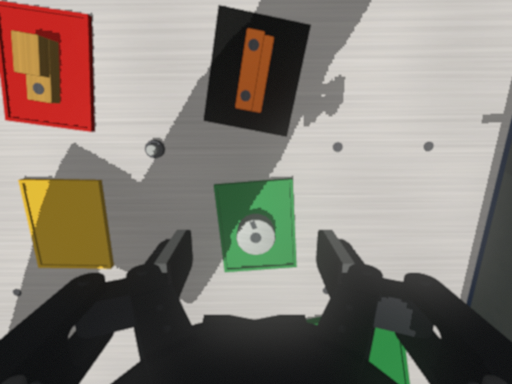

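The jaw lies flat on the mat at (629,-229), -10.7°. The puck spot is at pixel (256,237).

Run:
```python
from m import *
d=load('w2.png')
print(ray(d,[[256,237]],.027),ray(d,[[254,45],[245,95]],.035))
g=cv2.cvtColor(d['img'],cv2.COLOR_RGB2HSV); m=((g[:,:,1]<60)&(g[:,:,2]>140)).astype(np.uint8); m[:205]=0;m[265:]=0;m[:,:225]=0;m[:,285:]=0
for c in blobs(m,100):print(rect(d,c,.027))
```

```text
[[ 0.44111095 -0.23008129  0.027     ]] [[ 0.65089821 -0.22950785  0.035     ]
 [ 0.60462612 -0.21984085  0.035     ]]
[ 440.3 -229.7   46.4   45.2  -43.7]
```

Request:
play_rows:
  plan:
    - [[-38,0,0],[0,0,0]]
    - [[-38,0,-20],[0,0,0]]
    - [[0,0,-40],[0,0,0]]
    - [[0,0,-40],[0,0,0]]
    - [[0,0,-30],[0,0,0]]
    - [[0,0,0],[0,0,0]]
    - [[0,0,0],[0,0,0]]
  grip: 0.29

```text
t: 6.08
eef_pos: [0.4486, -0.2302, 0.07]
tcp_rot: [-0.001, 1.0, -0.005, -0.001]
force: [0.7, 0.8, 0.0]
width: 0.0606
grasp_force: 0.0
```

Request:
play_rows:
  plan:
    - [[-8,1,-20],[0,0,0]]
    - [[0,0,-20],[0,0,0]]
    - [[0,0,-11],[0,0,0]]
    - [[0,0,0],[0,0,0]]
    - [[0,0,0],[0,0,0]]

```text
t: 6.5
eef_pos: [0.4418, -0.23, 0.0209]
tcp_rot: [0.001, 1.0, -0.005, 0.001]
force: [0.2, 0.4, 0.6]
width: 0.0607
grasp_force: 0.0
```

Request:
play_rows:
  plan:
    - [[0,0,0],[0,0,0]]
    - [[0,0,0],[0,0,0]]
    - [[0,0,0],[0,0,0]]
    - [[0,0,0],[0,0,0]]
    - [[0,0,0],[0,0,0]]
  grip: 1

```text
t: 6.92
eef_pos: [0.4418, -0.23, 0.0215]
tcp_rot: [0.001, 1.0, -0.005, 0.002]
force: [-1.2, 2.0, 8.7]
width: 0.0456
grasp_force: 60.6
```

Request:
play_rows:
  plan:
    - [[0,0,15],[0,0,0]]
    - [[0,0,30],[0,0,0]]
    - [[0,0,40],[0,0,0]]
    - [[0,0,0],[0,0,0]]

```text
t: 7.25
eef_pos: [0.4433, -0.2312, 0.1116]
tcp_rot: [0.003, 1.0, -0.005, 0.004]
force: [1.7, -1.0, -3.0]
width: 0.0454
grasp_force: 63.5
```

Request:
play_rows:
  plan:
    - [[0,30,15],[0,0,0]]
    - [[1,36,0],[0,0,0]]
    - [[2,36,0],[0,0,0]]
    - [[2,36,0],[0,0,0]]
    - [[2,36,0],[0,0,0]]
    - [[2,36,0],[0,0,0]]
    - [[0,33,0],[0,0,0]]
    - [[0,0,0],[0,0,0]]

```text
t: 7.92
eef_pos: [0.449, 0.0185, 0.1201]
tcp_rot: [-0.001, 1.0, -0.002, 0.001]
force: [-1.7, 0.4, -3.4]
width: 0.0452
grasp_force: 63.7
```

Request:
play_rows:
  plan:
    - [[0,0,-20],[0,0,0]]
    - [[0,0,-30],[0,0,0]]
    - [[0,0,-20],[0,0,0]]
    - [[0,0,0],[0,0,0]]
    - [[0,0,0],[0,0,0]]

```text
t: 8.33
eef_pos: [0.4492, 0.0137, 0.0494]
tcp_rot: [-0.0, 1.0, -0.005, -0.001]
force: [0.8, 0.2, -3.2]
width: 0.0454
grasp_force: 63.7
```

Request:
play_rows:
  plan:
    - [[2.5,-1.5,-10],[0,0,0]]
    - [[0,0,-10],[0,0,0]]
    - [[0,0,-7],[0,0,0]]
    - [[0,0,0],[0,0,0]]
    - [[0,0,0],[0,0,0]]

```text
t: 8.75
eef_pos: [0.4524, 0.0121, 0.023]
tcp_rot: [0.0, 1.0, -0.005, 0.0]
force: [0.5, 0.5, -3.5]
width: 0.0455
grasp_force: 63.7
```

Request:
play_rows:
  plan:
    - [[0,0,0],[0,0,0]]
    - [[0,0,0],[0,0,0]]
    - [[0,0,0],[0,0,0]]
    - [[0,0,0],[0,0,0]]
  grip: 0.3

```text
t: 9.08
eef_pos: [0.4524, 0.0122, 0.0227]
tcp_rot: [0.0, 1.0, -0.005, 0.001]
force: [-0.0, -0.4, -0.3]
width: 0.0598
grasp_force: 0.0
```

Request:
play_rows:
  plan:
    - [[0,0,20],[0,0,0]]
    - [[0,0,40],[0,0,0]]
    - [[0,0,40],[0,0,0]]
    - [[12,-20,20],[0,0,-0.03]]
    - [[26,-32,0],[0,0,-0.03]]
    - [[26,-32,0],[0,0,-0.03]]
    - [[26,-32,0],[0,0,-0.03]]
    - [[26,-32,0],[0,0,-0.03]]

```text
t: 9.75
eef_pos: [0.569, -0.1373, 0.1428]
tcp_rot: [0.0, 0.997, -0.08, 0.001]
force: [0.6, 0.6, 0.5]
width: 0.06
grasp_force: 0.0
```

Request:
play_rows:
  plan:
    - [[26,-32,0],[0,0,-0.03]]
    - [[26,-32,0],[0,0,0]]
    - [[7,-30,-20],[0,0,0]]
    - [[0,0,-30],[0,0,0]]
    - [[0,0,0],[0,0,0]]
    - [[0,0,0],[0,0,0]]
  grip: 0.4

```text
t: 10.25
eef_pos: [0.6258, -0.2292, 0.0909]
tcp_rot: [-0.001, 0.996, -0.095, -0.002]
force: [-0.0, 0.4, 0.9]
width: 0.0512
grasp_force: 0.0
```

Request:
play_rows:
  plan:
    - [[1,0,-30],[0,0,0]]
    - [[0,0,-25],[0,0,0]]
    - [[0,0,-16],[0,0,0]]
    - [[0,0,0],[0,0,0]]
    - [[0,0,0],[0,0,0]]

```text
t: 10.67
eef_pos: [0.6283, -0.229, 0.0229]
tcp_rot: [0.0, 0.996, -0.094, 0.0]
force: [0.7, -1.4, 0.3]
width: 0.0511
grasp_force: 0.0
```

Request:
play_rows:
  plan:
    - [[0,0,0],[0,0,0]]
    - [[0,0,0],[0,0,0]]
    - [[0,0,0],[0,0,0]]
    - [[0,0,0],[0,0,0]]
    - [[0,0,0],[0,0,0]]
    - [[0,0,0],[0,0,0]]
  grip: 1

```text
t: 11.17
eef_pos: [0.6292, -0.2298, 0.0241]
tcp_rot: [0.0, 0.996, -0.094, 0.002]
force: [-0.3, 2.0, 7.5]
width: 0.0268
grasp_force: 59.8
```

Request:
play_rows:
  plan:
    - [[0,0,15],[0,0,0]]
    - [[0,0,30],[0,0,0]]
    - [[0,0,35],[0,0,0]]
    - [[-30,0,15],[0,0,0.05]]
    - [[-38,0,0],[0,0,0.07]]
    - [[-38,0,0],[0,0,0.07]]
    - [[-38,-1,0],[0,0,0.07]]
    - [[-30,0,0],[0,0,0]]

```text
t: 11.83
eef_pos: [0.4518, -0.2304, 0.1176]
tcp_rot: [0.001, 0.999, 0.038, 0.001]
force: [0.6, -0.1, -0.5]
width: 0.0262
grasp_force: 59.5
```

Request:
play_rows:
  plan:
    - [[0,0,-20],[0,0,0]]
    - [[0,0,-25],[0,0,0]]
    - [[0,0,-10],[0,0,0]]
    - [[0,0,0],[0,0,0]]
    - [[0,0,0],[0,0,0]]

```text
t: 12.25
eef_pos: [0.4541, -0.2309, 0.0621]
tcp_rot: [0.0, 0.999, 0.035, 0.0]
force: [0.0, -0.6, -0.2]
width: 0.0261
grasp_force: 59.4
```

Request:
play_rows:
  plan:
    - [[-5.5,0,-15],[0,0,0]]
    - [[0,0,-13],[0,0,0]]
    - [[0,0,-9],[0,0,0]]
    - [[0,0,0],[0,0,0]]
    - [[0,0,0],[0,0,0]]

```text
t: 12.67
eef_pos: [0.4491, -0.231, 0.025]
tcp_rot: [0.0, 0.999, 0.036, 0.0]
force: [0.1, 0.5, -1.2]
width: 0.0262
grasp_force: 59.5
```

Request:
play_rows:
  plan:
    - [[0,0,0],[0,0,0]]
    - [[0,0,0],[0,0,0]]
    - [[0,0,0],[0,0,0]]
    - [[0,0,0],[0,0,0]]
  grip: 0.4

```text
t: 13.0
eef_pos: [0.4487, -0.2309, 0.0245]
tcp_rot: [0.0, 0.999, 0.035, 0.0]
force: [0.3, -0.3, 0.2]
width: 0.051
grasp_force: 0.0
```

Request:
play_rows:
  plan:
    - [[0,0,20],[0,0,0]]
    - [[0,0,40],[0,0,0]]
    - [[0,0,40],[0,0,0]]
    - [[0,30,30],[0,0,0]]
    - [[0,41,10],[0,0,0]]
    - [[0,41,10],[0,0,0]]
    - [[0,41,10],[0,0,0]]
    - [[0,41,10],[0,0,0]]

```text
t: 13.67
eef_pos: [0.448, -0.0378, 0.194]
tcp_rot: [0.0, 0.999, 0.035, 0.0]
force: [1.4, 0.1, -0.1]
width: 0.0512
grasp_force: 0.0
```

Request:
play_rows:
  plan:
    - [[0,41,10],[0,0,0]]
    - [[5,41,10],[0,0,0]]
    - [[10,40,10],[0,0,0]]
    - [[0,0,0],[0,0,0]]

```text
t: 14.0
eef_pos: [0.4642, 0.0863, 0.2247]
tcp_rot: [-0.001, 0.999, 0.038, 0.002]
force: [-0.2, -1.0, -0.1]
width: 0.0513
grasp_force: 0.0
```

Run:
```python
from m import *
s=get_state();print(s['t'],np.round(s['eef_pos'],4),s['tcp_rot'],s['width'])
d=snap('wrist','w3.png');snap('top','top3.png')
for c in blobs(mask(d,'orange'),60):print(' jaw@35',rect(d,c,.035),'@5',rect(d,c,.005)[:2])
for n in('red','yellow','green','blue'):
  for c in blobs(mask(d,n)):
    r=rect(d,c,.0085);print(n,r)
```

```text
14.0 [0.4642 0.0863 0.2247] [-8.18020964e-04  9.99263589e-01  3.83160902e-02  1.86779258e-03] 0.051315816536709954
 jaw@35 [ 449.3 -212.1   78.1   40.     4.4] @5 [ 441.5 -240.6]
red [623.7   3.5 100.   96.1  -8.2]
green [ 247.5 -313.2   94.2   24.1   18.6]
green [ 447.5 -225.4  111.7   87.3    4.4]
blue [446.8 230.1 120.1  96.6  -4.8]
```

View pics/w3.png

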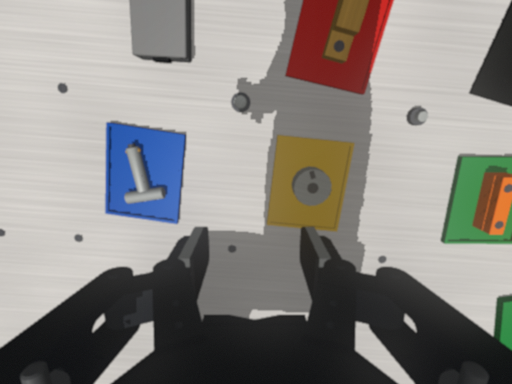

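The puck sits in yellow and the jaw in green. The pin runs from bar (145,194) to tip (132,148). I'll compute the pin, puck and stop poses.

Run:
```python
from m import *
for f,box in(('w3.png',(112,130,178,215)),('top3.png',(130,188,164,228))):
    d=load(f);h=cv2.cvtColor(d['img'],cv2.COLOR_RGB2HSV);x0,y0,x1,y1=box
    m=(h[:,:,1]<110).astype(np.uint8);k=np.zeros_like(m);k[y0:y1,x0:x1]=m[y0:y1,x0:x1]
    c=max(blobs(k,30),key=cv2.contourArea);mm=np.zeros_like(m);cv2.drawContours(mm,[c],-1,1,-1)
    ys,xs=np.nonzero(mm);P=ray(d,np.c_[xs,ys],.013)[:,:2]*1000
    print(f,rect(d,c,.013),'px',cv2.boundingRect(c))
    # shank: part >26mm from bar end: iterate axis
    a=np.radians(15)
    for _ in range(8):
        u=np.array([np.cos(a),np.sin(a)]);s=P@u;q=P[(s>s.min()+22)&(s<s.max()-8)]
        v=cv2.fitLine(q.astype(np.float32),cv2.DIST_L2,0,.01,.01).ravel();a=np.arctan2(v[1],v[0])
        if v[0]<0:a+=np.pi
    u=np.array([np.cos(a),np.sin(a)]);s=P@u;n=np.array([-u[1],u[0]])
    mid=(s.min()+s.max())/2;print(' yaw',np.degrees(a),'len',np.ptp(s),'centre',u*mid+n*(v[2:]@n))
d=load('w3.png');print('puck',ray(d,(312,187),.027),'jaw holes',ray(d,[[508,187],[499,225]],.035))
```

```text
w3.png [445.8 226.4  79.3  53.2  -4.2] px (124, 144, 42, 60)
 yaw 13.263641 len 75.80102030111499 centre [449.61686241 234.47611743]
top3.png [446.1 229.2 102.8  86.4   0.8] px (130, 188, 34, 40)
 yaw 7.866384 len 109.80173975891319 centre [447.56646944 229.37812488]
puck [[0.45169136 0.01351699 0.027     ]] jaw holes [[ 0.47177647 -0.22227626  0.035     ]
 [ 0.42226863 -0.22712226  0.035     ]]
```

Request:
play_rows:
  plan:
    - [[-4,36,-10],[0,0,0.04]]
    - [[-5,37,-20],[0,0,0.04]]
    - [[-5,37,-25],[0,0,0.04]]
    - [[-5,37,-30],[0,0,0.035]]
    - [[0,0,-40],[0,0,0]]
    - [[0,0,-30],[0,0,0]]
    - [[0,0,0],[0,0,0]]
    - [[0,0,0],[0,0,0]]
  grip: 0.55

```text
t: 14.77
eef_pos: [0.4483, 0.2018, 0.073]
tcp_rot: [-0.006, 0.992, 0.123, -0.003]
force: [0.7, 0.0, 1.0]
width: 0.0386
grasp_force: 0.0
```

Request:
play_rows:
  plan:
    - [[-1,16,0],[0,0,0]]
    - [[-2,16,0],[0,0,-0.01]]
    - [[0,0,-10],[0,0,0]]
    - [[0,0,0],[0,0,0]]
    - [[0,0,0],[0,0,0]]

```text
t: 15.18
eef_pos: [0.4516, 0.2167, 0.0648]
tcp_rot: [-0.014, 0.991, 0.132, -0.001]
force: [-0.1, 0.1, -0.2]
width: 0.0382
grasp_force: 0.0
```

Run:
```python
from m import *
s=get_state();q=s['tcp_rot'];print(s['t'],np.round(s['eef_pos'],4),q,np.degrees(2*np.arctan2(q[2],q[1])))
d=snap('wrist','w4.png')
```

```text
15.1833 [0.4516 0.2167 0.0648] [-0.01397782  0.99115251  0.13198388 -0.00125268] 15.169999707884145
```

View pics/w4.png

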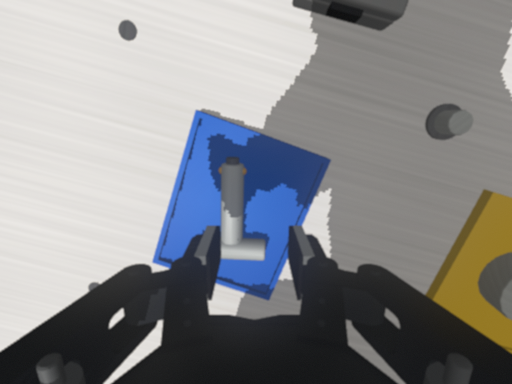

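The pin shank (232,165 to 240,240) lies upright in view, left of the finger centre at about x=255. The arm lags in y and is slightly tilted, so I check the joints.

Run:
```python
from m import *
s=get_state();print(np.round(s['q'],3),np.round(s['qd'],3),np.round(s['joint_torque'],2),s['force'],s['torque'],s['eef_pos'])
```

```text
[ 0.264  0.295 -0.413  0.862  0.028  3.14 ] [ 0.001 -0.003 -0.004 -0.002 -0.001 -0.001] [-0.000e+00 -5.170e+01  2.795e+01 -5.000e-02  1.100e-01 -0.000e+00] [-0.33307712  0.39152848 -0.71493103] [-0.0379017  -0.00680188 -0.01829198] [0.45154927 0.21672208 0.06484448]
```

Request:
play_rows:
  plan:
    - [[0,0,0],[0,0,0]]
    - [[0,0,0],[0,0,0]]

```text
t: 15.4
eef_pos: [0.4513, 0.2166, 0.0644]
tcp_rot: [-0.014, 0.991, 0.132, -0.001]
force: [0.3, -0.1, 0.2]
width: 0.0382
grasp_force: 0.0
```

Run:
```python
from m import *
s=get_state();print(np.round(s['q'],3),np.round(s['qd'],3),s['eef_pos'],s['tcp_rot'])
```

```text
[ 0.264  0.296 -0.413  0.861  0.028  3.141] [-0.001  0.002 -0.005 -0.005  0.     0.001] [0.45132012 0.21664096 0.0643839 ] [-0.01384539  0.99115471  0.13197979 -0.00140421]
```

Joint 6 is at its limit of 3.14. A half turn gives the same grasp, so I lift and turn +π.

Request:
play_rows:
  plan:
    - [[0,0,30],[0,0,0.12]]
    - [[0,0,30],[0,0,0.12]]
    - [[0,0,20],[0,0,0.12]]
    - [[0,0,0],[0,0,0.12]]
    - [[0,0,0],[0,0,0.12]]
    - [[0,0,0],[0,0,0.12]]
    - [[0,0,0],[0,0,0.12]]
    - [[0,0,0],[0,0,0.12]]

```text
t: 16.07
eef_pos: [0.451, 0.2166, 0.1441]
tcp_rot: [-0.011, 0.817, 0.577, -0.008]
force: [-0.1, 0.5, -1.0]
width: 0.0388
grasp_force: 0.0
```

Request:
play_rows:
  plan:
    - [[0,0,0],[0,0,0.12]]
    - [[0,0,0],[0,0,0.12]]
    - [[0,0,0],[0,0,0.12]]
    - [[0,0,0],[0,0,0.12]]
    - [[0,0,0],[0,0,0.12]]
    - [[0,0,0],[0,0,0.12]]
    - [[0,0,0],[0,0,0.12]]
    - [[0,0,0],[0,0,0.12]]

```text
t: 16.73
eef_pos: [0.4511, 0.2165, 0.1441]
tcp_rot: [-0.006, 0.458, 0.889, -0.012]
force: [-0.5, -0.5, -0.1]
width: 0.0383
grasp_force: 0.0
```

Request:
play_rows:
  plan:
    - [[0,0,0],[0,0,0.12]]
    - [[0,0,0],[0,0,0.12]]
    - [[0,0,0],[0,0,0.12]]
    - [[0,0,0],[0,0,0.12]]
    - [[0,0,0],[0,0,0.12]]
    - [[0,0,0],[0,0,0.12]]
    - [[0,0,0],[0,0,0.12]]
    - [[0,0,0],[0,0,0.12]]

```text
t: 17.4
eef_pos: [0.451, 0.2166, 0.144]
tcp_rot: [0.0, -0.005, 1.0, -0.014]
force: [-0.3, -0.8, 0.1]
width: 0.0384
grasp_force: 0.0
```

Request:
play_rows:
  plan:
    - [[0,0,0],[0,0,0.12]]
    - [[0,0,0],[0,0,0.12]]
    - [[0,0,0],[0,0,0]]

```text
t: 17.65
eef_pos: [0.4509, 0.2166, 0.1441]
tcp_rot: [0.002, -0.124, 0.992, -0.014]
force: [-0.1, -0.1, -0.6]
width: 0.0383
grasp_force: 0.0
```

```bash
cat > st.py <<'E'
from m import *
from scipy.spatial.transform import Rotation as Ro
s=get_state();w,x,y,z=s['tcp_rot'];R=Ro.from_quat([x,y,z,w]).as_matrix()
print(s['t'],'q',np.round(s['q'],3),'p',np.round(np.array(s['eef_pos'])*1000,1),'yaw',np.degrees(np.arctan2(R[1,0],R[0,0])).round(2),'fix tilt rotvec',np.cross(R[:,2],[0,0,-1]).round(4))
E
python3 st.py
```

```text
17.65 q [ 0.296  0.228 -0.279  1.065 -0.028  0.047] p [450.9 216.6 144.1] yaw -165.75 fix tilt rotvec [0.0267 0.0073 0.    ]
```

Request:
play_rows:
  plan:
    - [[-5,17,-20],[0.027,0.007,-0.017]]
    - [[0,0,-40],[0,0,0]]
    - [[0,0,-30],[0,0,0]]
    - [[0,0,0],[0,0,0]]
    - [[0,0,0],[0,0,0]]

```text
t: 18.07
eef_pos: [0.4453, 0.2333, 0.0534]
tcp_rot: [-0.002, -0.111, 0.994, -0.0]
force: [1.1, -0.3, 0.3]
width: 0.0381
grasp_force: 0.0
```

```bash
python3 st.py
```

```text
18.0667 q [ 0.315  0.315 -0.418  0.842  0.     0.092] p [445.3 233.3  53.4] yaw -167.2 fix tilt rotvec [ 0.0009 -0.0032  0.    ]
```

Request:
play_rows:
  plan:
    - [[0,0,-16],[0,0,0]]
    - [[0,0,-12],[0,0,0]]
    - [[0,0,-7],[0,0,0]]
    - [[0,0,0],[0,0,0]]
    - [[0,0,0],[0,0,0]]

```text
t: 18.48
eef_pos: [0.4467, 0.2337, 0.0199]
tcp_rot: [0.0, -0.112, 0.994, 0.0]
force: [-0.3, -0.4, -0.1]
width: 0.0386
grasp_force: 0.0
```

Request:
play_rows:
  plan:
    - [[0,0,0],[0,0,0]]
    - [[0,0,0],[0,0,0]]
    - [[0,0,0],[0,0,0]]
    - [[0,0,0],[0,0,0]]
    - [[0,0,0],[0,0,0]]
    - [[0,0,0],[0,0,0]]
  grip: 1

```text
t: 18.98
eef_pos: [0.4466, 0.2338, 0.02]
tcp_rot: [0.001, -0.113, 0.994, 0.0]
force: [-0.7, -0.5, 7.4]
width: 0.0137
grasp_force: 58.5
```

Request:
play_rows:
  plan:
    - [[0,0,10],[0,0,0]]
    - [[0,0,30],[0,0,0]]
    - [[0,0,40],[0,0,0]]
    - [[0,0,40],[0,0,0]]
    - [[0,0,0],[0,0,0]]

```text
t: 19.4
eef_pos: [0.4488, 0.2346, 0.1463]
tcp_rot: [0.005, -0.113, 0.994, 0.001]
force: [1.9, 1.1, -1.8]
width: 0.0128
grasp_force: 58.9
```

```bash
python3 st.py
python3 - <<'E'
from m import *
d=snap('scene','s5.png');i=d['img'][60:300,200:420,::-1]
e=snap('wrist','w5.png')['img'][100:340,110:400,::-1]
cv2.imwrite('pics/c5.png',np.hstack([cv2.resize(i,(400,436)),cv2.resize(e,(400,436))]))
E
```

```text
19.4 q [ 0.316  0.227 -0.273  1.06   0.     0.09 ] p [448.8 234.6 146.3] yaw -167.04 fix tilt rotvec [-0.0034  0.0098  0.    ]
```

View pics/c5.png

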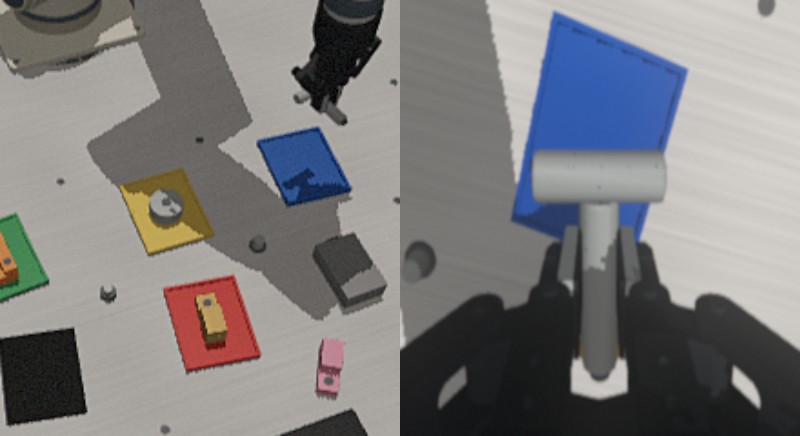

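The pin is held level. Carry it to the mat.

Request:
play_rows:
  plan:
    - [[12,-35,0],[0,0,-0.035]]
    - [[12,-35,0],[0,0,-0.035]]
    - [[12,-35,0],[0,0,-0.035]]
    - [[12,-35,0],[0,0,-0.035]]
    - [[12,-35,0],[0,0,-0.035]]
    - [[13,-35,0],[0,0,-0.035]]
    - [[14,-35,0],[0,0,-0.035]]
    - [[14,-35,0],[0,0,-0.035]]

```text
t: 20.17
eef_pos: [0.5465, -0.0482, 0.1373]
tcp_rot: [-0.001, 0.028, 1.0, 0.0]
force: [0.9, 0.5, -1.3]
width: 0.0135
grasp_force: 59.0
```

Request:
play_rows:
  plan:
    - [[15,-35,0],[0,0,-0.035]]
    - [[15,-35,0],[0,0,-0.035]]
    - [[15,-35,0],[0,0,-0.035]]
    - [[15,-35,0],[0,0,-0.035]]
    - [[15,-35,0],[0,0,0]]
    - [[0,0,0],[0,0,0]]
    - [[0,0,0],[0,0,0]]

```text
t: 20.75
eef_pos: [0.6215, -0.2232, 0.136]
tcp_rot: [-0.002, 0.098, 0.995, 0.001]
force: [-0.7, 1.3, -1.4]
width: 0.0137
grasp_force: 59.1
```

```bash
python3 st.py
```

```text
20.75 q [-0.472  0.492  0.109  1.192 -0.    -0.275] p [ 621.5 -223.2  136. ] yaw 168.73 fix tilt rotvec [-0.0018 -0.0036 -0.    ]
```

Request:
play_rows:
  plan:
    - [[4,-6,-40],[0,0,0]]
    - [[0,0,-35],[0,0,0]]
    - [[0,0,-20],[0,0,0]]
    - [[0,0,-10],[0,0,0]]
    - [[0,0,-5],[0,0,0]]
    - [[0,0,0],[0,0,0]]
    - [[0,0,0],[0,0,0]]

```text
t: 21.33
eef_pos: [0.6265, -0.2272, 0.0299]
tcp_rot: [0.0, 0.096, 0.995, -0.0]
force: [0.6, -0.2, -0.9]
width: 0.0134
grasp_force: 59.1
```

Request:
play_rows:
  plan:
    - [[0,0,-5],[0,0,0]]
    - [[0,0,-4],[0,0,0]]
    - [[0,0,0],[0,0,0]]
    - [[0,0,0],[0,0,0]]

```text
t: 21.67
eef_pos: [0.6262, -0.2275, 0.0202]
tcp_rot: [0.0, 0.097, 0.995, -0.0]
force: [-0.1, -0.9, -0.5]
width: 0.0133
grasp_force: 59.3
```

Request:
play_rows:
  plan:
    - [[0,0,0],[0,0,0]]
    - [[0,0,0],[0,0,0]]
    - [[0,0,0],[0,0,0]]
    - [[0,0,0],[0,0,0]]
  grip: 0.45

```text
t: 22.0
eef_pos: [0.626, -0.2275, 0.0198]
tcp_rot: [-0.0, 0.097, 0.995, 0.0]
force: [0.8, 0.2, 0.3]
width: 0.0473
grasp_force: 0.0
```

Request:
play_rows:
  plan:
    - [[0,0,20],[0,0,0]]
    - [[0,0,40],[0,0,0]]
    - [[0,0,40],[0,0,0]]
    - [[0,20,30],[0,0,0]]
    - [[0,38,15],[0,0,0]]
    - [[0,38,15],[0,0,0]]
    - [[0,38,15],[0,0,0]]
    - [[0,38,10],[0,0,0]]

```text
t: 22.67
eef_pos: [0.6259, -0.0541, 0.2065]
tcp_rot: [0.001, 0.097, 0.995, -0.0]
force: [0.8, 1.0, 0.1]
width: 0.0468
grasp_force: 0.0
```

Request:
play_rows:
  plan:
    - [[4,38,0],[0,0,0.01]]
    - [[4,15,0],[0,0,0.01]]
    - [[0,0,0],[0,0,0]]
    - [[0,0,0],[0,0,0]]

```text
t: 23.0
eef_pos: [0.6341, -0.0018, 0.2045]
tcp_rot: [-0.0, 0.086, 0.996, -0.0]
force: [-1.1, -0.4, -0.1]
width: 0.0473
grasp_force: 0.0
```

```bash
python3 st.py; python3 -c "
from m import *
snap('wrist','w6.png')"
```

```text
23.0 q [-0.135  0.416  0.159  1.315 -0.     0.037] p [634.1  -1.8 204.5] yaw 170.15 fix tilt rotvec [ 0.0001 -0.0007  0.    ]
```

View pics/w6.png

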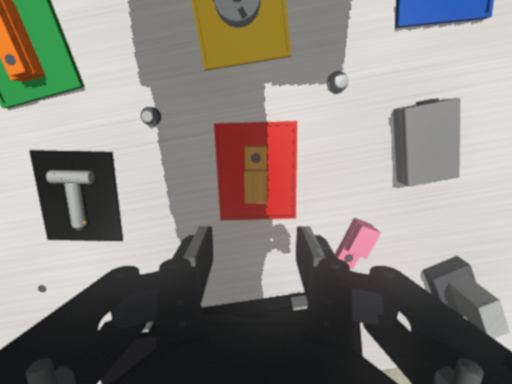

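The stop is in red with its low end towards the robot (hole at (256,158), tall top about (244–267, 170–204)). The pin lies flat on the mat.

Run:
```python
from m import *
d=load('w6.png');h=cv2.cvtColor(d['img'],cv2.COLOR_RGB2HSV)
m=((h[:,:,0]>10)&(h[:,:,0]<24)&(h[:,:,1]>90)).astype(np.uint8);m[:130]=0;m[215:]=0;m[:,:225]=0;m[:,290:]=0
for c in blobs(m,60):print('stop blob',cv2.boundingRect(c),rect(d,c,.035),rect(d,c,.02))
print(d['img'][150:212:2,248].tolist())
print('tall top',ray(d,[[244.5,170],[267,170],[267,204],[244.5,204]],.035).round(4)[:,:2].tolist(),'hole',ray(d,(256,158),.02)[0])
for n in('red',):
  for c in blobs(mask(d,n)):print(n,rect(d,c,.0085),cv2.boundingRect(c))
```

```text
stop blob (244, 146, 23, 58) [631.3  -0.   66.   25.1  -9.2] [ 6.346e+02 -6.000e-01  6.930e+01  2.630e+01 -9.200e+00]
[[126, 98, 53], [126, 96, 53], [126, 97, 53], [126, 97, 52], [127, 97, 53], [127, 97, 54], [127, 98, 54], [127, 96, 52], [127, 97, 53], [122, 92, 51], [102, 76, 44], [125, 95, 52], [127, 97, 53], [127, 97, 54], [126, 96, 52], [127, 97, 53], [127, 96, 53], [126, 96, 52], [126, 96, 53], [127, 97, 53], [126, 96, 53], [126, 96, 53], [127, 97, 54], [126, 96, 54], [126, 98, 55], [126, 98, 54], [125, 94, 54], [127, 49, 39], [128, 42, 38], [128, 42, 39], [128, 43, 39]]
tall top [[0.6233, -0.0105], [0.6276, 0.0144], [0.6673, 0.008], [0.6628, -0.0178]] hole [0.61449444 0.00424266 0.02      ]
red [634.4   1.4 119.5  94.9  -8.2] (215, 122, 81, 98)
```

Request:
play_rows:
  plan:
    - [[5,2,-40],[0,0,0.01]]
    - [[0,0,-40],[0,0,0]]
    - [[0,0,-40],[0,0,0]]
    - [[0,0,-20],[0,0,0]]
    - [[0,0,-10],[0,0,0]]
    - [[0,0,0],[0,0,0]]
    - [[0,0,0],[0,0,0]]

```text
t: 23.63
eef_pos: [0.6394, -0.0016, 0.0553]
tcp_rot: [-0.0, 0.083, 0.997, 0.0]
force: [0.0, 0.2, 0.3]
width: 0.0468
grasp_force: 0.0
```

Request:
play_rows:
  plan:
    - [[0,1.5,-15],[0,0,0]]
    - [[0,0,-12],[0,0,0]]
    - [[0,0,-8],[0,0,0]]
    - [[0,0,0],[0,0,0]]
    - [[0,0,0],[0,0,0]]

```text
t: 24.05
eef_pos: [0.6396, 0.0007, 0.0208]
tcp_rot: [0.0, 0.082, 0.997, 0.0]
force: [0.0, 0.6, 0.8]
width: 0.0469
grasp_force: 0.0
```

Request:
play_rows:
  plan:
    - [[0,0,0],[0,0,0]]
    - [[0,0,0],[0,0,0]]
    - [[0,0,0],[0,0,0]]
    - [[0,0,0],[0,0,0]]
    - [[0,0,0],[0,0,0]]
    - [[0,0,0],[0,0,0]]
  grip: 1

```text
t: 24.55
eef_pos: [0.6398, 0.0008, 0.0212]
tcp_rot: [0.001, 0.082, 0.997, -0.0]
force: [0.1, -1.0, 5.8]
width: 0.025
grasp_force: 60.5
```

Request:
play_rows:
  plan:
    - [[0,0,15],[0,0,0]]
    - [[0,0,30],[0,0,0]]
    - [[0,0,40],[0,0,0]]
    - [[0,0,40],[0,0,0]]
    - [[0,0,0],[0,0,0]]

```text
t: 24.97
eef_pos: [0.6419, 0.0008, 0.1532]
tcp_rot: [0.006, 0.082, 0.997, -0.0]
force: [0.6, -0.2, -2.2]
width: 0.0255
grasp_force: 59.6
```

```bash
python3 st.py
```

```text
24.9667 q [-0.129  0.442  0.071  1.188  0.     0.034] p [641.9   0.8 153.2] yaw 170.62 fix tilt rotvec [0.0013 0.0111 0.    ]
```

Request:
play_rows:
  plan:
    - [[-23.5,28.5,0],[0,0,0.01]]
    - [[-23.5,28.5,0],[0,0,0.01]]
    - [[-23.5,28.5,0],[0,0,0.01]]
    - [[-23.5,28.5,0],[0,0,0.01]]
    - [[-23.5,28.5,0],[0,0,0.01]]
    - [[-23.5,28.5,0],[0,0,0.01]]
    - [[-23.5,28.5,0],[0,0,0.01]]
    - [[-23.5,28.5,0],[0,0,0.01]]

```text
t: 25.63
eef_pos: [0.4495, 0.2301, 0.1448]
tcp_rot: [-0.0, 0.042, 0.999, 0.0]
force: [0.4, 1.6, -3.0]
width: 0.025
grasp_force: 59.5
```

Request:
play_rows:
  plan:
    - [[0,0,-40],[0,0,0]]
    - [[0,0,-35],[0,0,0]]
    - [[0,0,-15],[0,0,0]]
    - [[0,0,0],[0,0,0]]
    - [[0,0,0],[0,0,0]]

```text
t: 26.05
eef_pos: [0.4506, 0.229, 0.0546]
tcp_rot: [-0.001, 0.042, 0.999, -0.0]
force: [0.2, 0.7, -2.8]
width: 0.0251
grasp_force: 59.5
```

```bash
python3 st.py
```

```text
26.05 q [ 0.304  0.317 -0.411  0.845  0.     0.388] p [450.6 229.   54.6] yaw 175.2 fix tilt rotvec [ 0.0003 -0.0018  0.    ]
```

Request:
play_rows:
  plan:
    - [[3,0.5,-15],[0,0,0]]
    - [[0,0,-11],[0,0,0]]
    - [[0,0,-6],[0,0,0]]
    - [[0,0,0],[0,0,0]]
    - [[0,0,0],[0,0,0]]

```text
t: 26.47
eef_pos: [0.4545, 0.2296, 0.0237]
tcp_rot: [0.0, 0.042, 0.999, 0.0]
force: [-0.2, -0.1, -2.9]
width: 0.0248
grasp_force: 59.7
```

Request:
play_rows:
  plan:
    - [[0,0,0],[0,0,0]]
    - [[0,0,0],[0,0,0]]
    - [[0,0,0],[0,0,0]]
    - [[0,0,0],[0,0,0]]
  grip: 0.45

```text
t: 26.8
eef_pos: [0.4544, 0.2297, 0.0233]
tcp_rot: [0.0, 0.042, 0.999, 0.0]
force: [-0.3, 0.8, 0.0]
width: 0.0469
grasp_force: 0.0
```

Request:
play_rows:
  plan:
    - [[0,0,20],[0,0,0]]
    - [[0,0,40],[0,0,0]]
    - [[0,0,40],[0,0,0]]
    - [[10,-30,40],[0,0,-0.01]]
    - [[13,-38,0],[0,0,-0.01]]
    - [[13,-38,0],[0,0,-0.01]]
    - [[13,-38,0],[0,0,-0.01]]
    - [[13,-38,0],[0,0,-0.01]]

```text
t: 27.47
eef_pos: [0.5145, 0.0514, 0.1561]
tcp_rot: [0.0, 0.067, 0.998, 0.0]
force: [1.5, -0.2, 0.3]
width: 0.0469
grasp_force: 0.0
```

Request:
play_rows:
  plan:
    - [[15,-38,0],[0,0,-0.01]]
    - [[15,-38,0],[0,0,-0.01]]
    - [[15,-38,0],[0,0,-0.01]]
    - [[15,-38,0],[0,0,-0.01]]
    - [[15,-38,0],[0,0,-0.01]]
    - [[15,-38,0],[0,0,-0.01]]
    - [[15,-38,0],[0,0,0]]
    - [[0,0,0],[0,0,0]]

```text
t: 28.13
eef_pos: [0.6208, -0.2196, 0.1544]
tcp_rot: [0.0, 0.099, 0.995, -0.001]
force: [-0.9, 1.2, 0.2]
width: 0.0471
grasp_force: 0.0
```

```bash
python3 st.py;python3 - <<'E'
from m import *
d=snap('wrist','w7.png');e=snap('top','top7.png')
i=e['img'][100:240,110:350,::-1]
cv2.imwrite('pics/c7.png',np.hstack([cv2.resize(d['img'][:,:,::-1],(400,300)),cv2.resize(i,(400,300),interpolation=cv2.INTER_CUBIC)]))
E
```

```text
28.1333 q [-4.670e-01  4.760e-01  1.310e-01  1.224e+00 -1.000e-03 -2.680e-01] p [ 620.8 -219.6  154.4] yaw 168.62 fix tilt rotvec [0.0017 0.0004 0.    ]
```

View pics/c7.png

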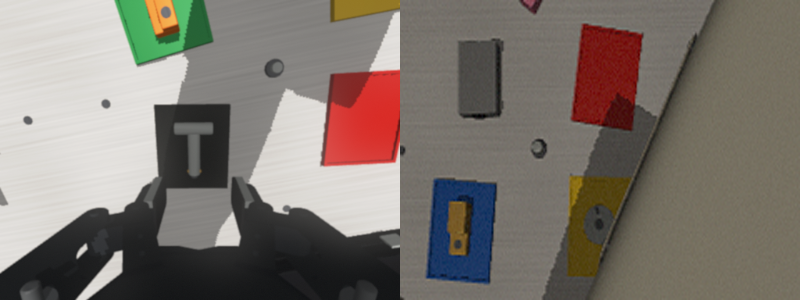

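The pin on the mat lines up with the tool (bar about (248,164), tip about (249,226) in full-size pixels). The stop is in blue. Now I measure the pin.

Run:
```python
from m import *
d=load('w7.png');print(ray(d,[[248,164],[249,200],[249,226]],.013).round(4)[:,:2].tolist())
h=cv2.cvtColor(d['img'],cv2.COLOR_RGB2HSV)
m=(h[:,:,2]>65).astype(np.uint8);k=np.zeros_like(m);k[145:232,212:285]=m[145:232,212:285]
for c in blobs(k,100):print(cv2.boundingRect(c),rect(d,c,.013))
r=[]
for y in(185,195,205,215):
    x=np.nonzero(k[y])[0];r.append((x.mean(),y));print(y,x.min(),x.max())
print(ray(d,r,.013).round(4)[:,:2].tolist())
```

```text
[[0.5993, -0.2214], [0.6369, -0.2282], [0.6657, -0.2342]]
(222, 156, 51, 71) [ 628.6 -227.7   75.4   50.8  -10. ]
185 240 255
195 241 255
205 241 255
215 241 255
[[0.6207, -0.2264], [0.6313, -0.2281], [0.6421, -0.2304], [0.6531, -0.2327]]
```

Request:
play_rows:
  plan:
    - [[4.5,-7.5,-40],[0,0,0.01]]
    - [[0,0,-40],[0,0,0]]
    - [[0,0,-20],[0,0,0]]
    - [[0,0,-5],[0,0,0]]
    - [[0,0,0],[0,0,0]]
    - [[0,0,0],[0,0,0]]

```text
t: 28.73
eef_pos: [0.6242, -0.2199, 0.052]
tcp_rot: [0.001, 0.091, 0.996, -0.0]
force: [-0.2, -0.1, 0.3]
width: 0.0472
grasp_force: 0.0
```

```bash
python3 st.py
```

```text
28.7333 q [-0.465  0.547 -0.02   1.002  0.    -0.282] p [ 624.2 -219.9   52. ] yaw 169.52 fix tilt rotvec [0.0005 0.0011 0.    ]
```

Request:
play_rows:
  plan:
    - [[0.5,-7,-10],[0,0,0]]
    - [[0,0,-13],[0,0,0]]
    - [[0,0,-9],[0,0,0]]
    - [[0,0,0],[0,0,0]]
    - [[0,0,0],[0,0,0]]

```text
t: 29.15
eef_pos: [0.6242, -0.2276, 0.0185]
tcp_rot: [-0.0, 0.092, 0.996, 0.0]
force: [-0.1, 0.0, -1.0]
width: 0.0466
grasp_force: 0.0
```

Request:
play_rows:
  plan:
    - [[0,0,0],[0,0,0]]
    - [[0,0,0],[0,0,0]]
    - [[0,0,0],[0,0,0]]
    - [[0,0,0],[0,0,0]]
    - [[0,0,0],[0,0,0]]
    - [[0,0,0],[0,0,0]]
  grip: 1

```text
t: 29.65
eef_pos: [0.6246, -0.2277, 0.0194]
tcp_rot: [0.001, 0.092, 0.996, -0.0]
force: [-1.6, -0.7, 5.9]
width: 0.0137
grasp_force: 58.7
```

Request:
play_rows:
  plan:
    - [[0,0,15],[0,0,0]]
    - [[0,0,30],[0,0,0]]
    - [[0,0,35],[0,0,0]]
    - [[0,0,20],[0,0,0]]
    - [[0,0,0],[0,0,0]]

```text
t: 30.07
eef_pos: [0.626, -0.2283, 0.1236]
tcp_rot: [0.003, 0.092, 0.996, -0.001]
force: [0.6, 0.7, 0.1]
width: 0.0133
grasp_force: 58.7
```

```bash
python3 st.py
```

```text
30.0667 q [-0.475  0.501  0.093  1.155  0.    -0.292] p [ 626.  -228.3  123.6] yaw 169.48 fix tilt rotvec [0.0032 0.0064 0.    ]
```

Request:
play_rows:
  plan:
    - [[0,25,0],[0,0,0.01]]
    - [[1,35,0],[0,0,0.01]]
    - [[1,35,0],[0,0,0.01]]
    - [[1,35,0],[0,0,0.01]]
    - [[1,35,0],[0,0,0]]
    - [[1,35,0],[0,0,0]]
    - [[0,29,0],[0,0,0]]
    - [[0,0,-20],[0,0,0]]

```text
t: 30.73
eef_pos: [0.6302, 0.0066, 0.1008]
tcp_rot: [0.002, 0.07, 0.998, 0.001]
force: [1.0, -0.4, -1.6]
width: 0.0135
grasp_force: 58.8
```

Request:
play_rows:
  plan:
    - [[0,0,-25],[0,0,0]]
    - [[0,0,-20],[0,0,0]]
    - [[0,0,-5],[0,0,0]]
    - [[0,0,0],[0,0,0]]
    - [[0,0,0],[0,0,0]]

```text
t: 31.15
eef_pos: [0.6292, 0.0014, 0.0486]
tcp_rot: [-0.0, 0.072, 0.997, 0.0]
force: [-0.3, 0.3, -1.6]
width: 0.0132
grasp_force: 58.8
```

```bash
python3 st.py
```

```text
31.15 q [-0.131  0.502 -0.113  0.956  0.     0.013] p [629.2   1.4  48.6] yaw 171.75 fix tilt rotvec [-0.0003 -0.0007 -0.    ]
```

Lower to about z 20, release, retreat up and away, then check.

Request:
play_rows:
  plan:
    - [[2,0,-13],[0,0,0]]
    - [[0,0,-10],[0,0,0]]
    - [[0,0,-5],[0,0,0]]
    - [[0,0,0],[0,0,0]]
    - [[0,0,0],[0,0,0]]

```text
t: 31.57
eef_pos: [0.6312, 0.0014, 0.0207]
tcp_rot: [-0.0, 0.072, 0.997, 0.0]
force: [-0.4, -0.5, -0.7]
width: 0.0132
grasp_force: 58.9
```

Request:
play_rows:
  plan:
    - [[0,0,0],[0,0,0]]
    - [[0,0,0],[0,0,0]]
    - [[0,0,0],[0,0,0]]
    - [[0,0,0],[0,0,0]]
  grip: 0.45

```text
t: 31.9
eef_pos: [0.6313, 0.0015, 0.0208]
tcp_rot: [0.0, 0.072, 0.997, 0.0]
force: [-0.2, 0.6, 0.1]
width: 0.0469
grasp_force: 0.0
```

Request:
play_rows:
  plan:
    - [[0,0,20],[0,0,0]]
    - [[0,0,40],[0,0,0]]
    - [[0,0,40],[0,0,0]]
    - [[0,0,40],[0,0,0]]
    - [[-35,0,20],[0,0,0]]
    - [[-35,0,20],[0,0,0]]
    - [[-35,0,20],[0,0,0]]
    - [[0,0,0],[0,0,0]]

```text
t: 32.57
eef_pos: [0.5224, 0.0019, 0.2252]
tcp_rot: [0.002, 0.072, 0.997, -0.0]
force: [2.7, 0.3, 0.8]
width: 0.0469
grasp_force: 0.0
```

```bash
python3 st.py
python3 - <<'E'
from m import *
d=snap('wrist','w8.png')
for c in blobs(mask(d,'orange'),60):print(' jaw@20',rect(d,c,.02))
for n in('red','yellow','green','blue'):
  for c in blobs(mask(d,n)):print(n,rect(d,c,.0085),cv2.boundingRect(c))
E
```

```text
32.5667 q [-0.157  0.215 -0.081  1.271 -0.    -0.013] p [522.4   1.9 225.2] yaw 171.78 fix tilt rotvec [0.0007 0.0039 0.    ]
 jaw@20 [ 445.9 -226.8   78.6   36.7    4.3]
red [632.8   2.3 119.6  95.9  -8.3] (231, 205, 70, 78)
yellow [449.   13.8 119.3  95.1  -1.3] (209, 51, 88, 105)
green [ 444.4 -228.2  119.5   98.8    4.2] (5, 76, 112, 111)
blue [445.7 229.7 119.4  97.5  -4.6] (391, 20, 94, 113)
```

View pics/w8.png

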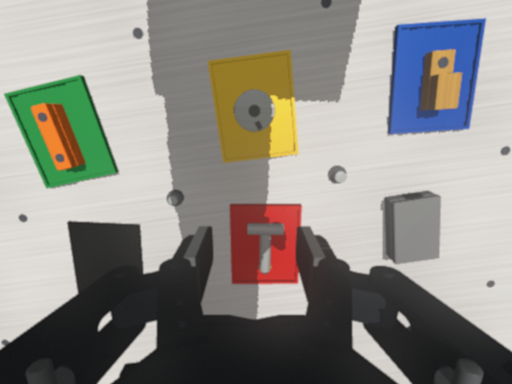

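All four parts lie in their own trays: jaw holes (42,118) and (60,158), puck spot (254,111), stop hole (443,62), pin bar (266,229) and tip (265,272). I check these numerically.

Run:
```python
from m import *
d=load('w8.png')
p=ray(d,[[42,118],[60,158]],.035)[:,:2];print('jaw mid holes',p.mean(0),p[1]-p[0],'tray 444.4,-228.2 (hole line +5 in y)')
print('puck',ray(d,(254,111),.027)[0,:2],'tray 449,13.8')
p=ray(d,[[266,229],[265,272]],.013)[:,:2];print('pin bar,tip',p,'tray 632.8,2.3')
print('stop hole',ray(d,(443,62),.020)[0,:2],'expect tray-19u',445.7-19,229.7+1.5)
```

```text
jaw mid holes [ 0.4475195  -0.22498462] [0.04695654 0.004729  ] tray 444.4,-228.2 (hole line +5 in y)
puck [0.4511842  0.01259338] tray 449,13.8
pin bar,tip [[ 0.60647426  0.00656168]
 [ 0.67255414 -0.00367793]] tray 632.8,2.3
stop hole [0.42933992 0.23155788] expect tray-19u 426.7 231.2
```

```bash
python3 -c "
from station import job_done
print(job_done())"
```

```text
the job is handed in; nothing more can be done
None
```

I handed the job in at about 33 s: the jaw is in green, the puck in yellow, the pin in red and the stop in blue. In the last picture each lies flat and within about 5 mm of its tray's centre; the hand-in call returned no verdict.

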